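# Hang the clamp lever and hold the pump-head cover over its pillars

### The arm

A 6-joint arm with a two-finger parallel gripper is mounted at the origin on a cart in front of the work surface, level with it; the furniture and walls round the work are solid. World frame = base frame: x ahead of the robot, y to its left, z up, the work surface at z = 0. Lengths are in m, angles in rad, forces in N, time in s.
With the tool pointing down it reaches from about 0.25 to 0.725 m from the base axis. Payload 4 kg.
Tool frame: the origin (TCP) lies at the very end of the fingers, on their centre line; the grasp point (between the pads) lies 19 mm behind it; z points along the fingers, y is the direction in which the jaws open and shut (so a half turn about z gives the same grasp; the last joint's range is limited). The gripper opens to 85 mm and grips with 20 to 120 N. Pads are 22 mm wide; open, the fingers measure 114 mm over their backs; the gripper's body (76 mm by 85 mm) begins 54 mm behind the grasp point. The pads swing forward as they close: fully open they stand 13 mm farther back than shut.
Start: joints at [1.251, 0.241, 0.005, 1.335, 0, 1.571], TCP at [0.157, 0.475, 0.231] pointing down, gripper open.
Joint ranges: [-2.72, 2.72], [-1.05, 1.87], [-1.09, 1.28], [-1.99, 2.15], [-1.42, 1.44], [-3.14, 3.14]. Speed limits (rad/s): [2.79, 2.79, 3.14, 3.14, 3.14, 3.14].

### API

Orientations are given as a unit quaternion [x, y, z, w].
In Python, from workcell import bot gives the robot as it stands.
- The arm moves only by the shell command python3 -m crank 'ROWS'. ROWS is JSON, a list that holds one entry, the list of rows, each a list of 5 numbers: the shift along the tool's x, y, z in mm, then the turn about the tool's z in degrees, then the closure in counts, from 0 (fully open) to 255 (shut). In form: [[[tx, ty, tz, turn, grip], ...]]. A call has 1 to 12 rows; each row shifts and turns the pose as measured when the row begins, along the tool's axes as they then stand; what a row does not reach is not made up. A row lasts 1/8 s, in which the tool goes at most 62.5 mm and 10.7 degrees, less where a joint would pass 70% of its speed; a pose out of reach is approached as far as the arm can. A call is refused whole if a number of a shift passes 62.5 or a number of a turn 10.7, either way. A call with a gripper value outside its range is refused whole. The fingers move at their own pace and stop on an object; the grip force is fixed at half the most. Time passes only in rows, so rows that do not move let the fingers close. It gives the time, the measured TCP pose, the force and the opening at its end, in the units of the state.
- bot.get_obs(): the state, without advancing time (a new reading comes with each control period).
- bot.camera(name): name is "side" or "top" or "wrist"; returns a dict with "img" (420x560x3 uint8, blue, green, red), "depth" (420x560 float32, m along the optical axis (not along the pixel's ray), 0 where there is no reading), "fx", "fy", "cx", "cy" (pixels), "R" (3x3) and "t" (3): a world point X has camera coordinates R X + t; the wrist camera has in their place "T_tool_cam" (4x4, takes a point from camera to tool coordinates, whose origin is the TCP and whose axes are the flange's). Camera axes: x right, y down, z forward; pixel columns grow to the right and rows downward; lengths in m; the calibration is good to about 2 mm. A picture is of the moment at which its call begins: read the wrist's pose just before it.
- bot.job_done(): hands the job in, once; it reports no verdict.
The state is a dict: "clock": time; "joint_pos": joint angles; "joint_vel": joint speeds; "tau": joint torques, N m; "eef_pos": TCP position; "tool_rot": TCP orientation; "ft_force": force on the tool from outside, world axes, zero at the start; "ft_torque": the same for the moment, N m; "grip_width": finger opening in m.
Only numpy, scipy, OpenCV 4.12 (cv2) and the standard library are available. Lean on these libraries where they do the work, as an engineer would, in place of code of your own. Each camera call takes 0.05 s, during which the arm holds its last target.

### The job

The tube pump is on its back for reassembly: first hang the loose clamp lever by its eye on the upright pivot pin in the open head, fully down on the pin's shoulder, with the handle pointing out to the front across the dark rest bar, and let go of it. Then take the cover plate by its bearing block and hold it level above the four pillars, clear of them by about 10 mm, wide end to the front, so that looking straight down through each corner hole one sees the whole threaded hole below; finish while holding it there, the cover touching nothing but the gripper, so that I can slip spacer washers in and start the screws. Leave the cup, the bottle and the forceps where they are.

Things in the scene. Friction and masses are not known exactly. Their poses are not given: they have to be found in the camera images.
- pump: Tube (peristaltic) pump, fixed, on its back, opened head facing up: white case 160 x 124 mm, aluminium deck on it at z = 66 mm. Origin: centre of the underside, on the worktop; +z up, -x front (control panel), +y left. On the deck: four pillars with threaded holes (front pair 80 mm apart, rear pair 56), a rotor, a grey track, the pivot pin, and the rest bar at the front.
- rotor_shaft (a point): Top of the pump's rotor shaft (11, 0, 90 mm in the pump's frame); the three-roller rotor is 38 mm across. The cover's origin belongs above this point.
- rest_bar (a point): Middle of the upper face of the dark rest bar along the deck's front edge (-71.5, 0, 72 mm in the pump's frame); the bar is 70 mm long in y, 11 mm wide. The hung lever's bar lies across it.
- pivot_pin (a point): Foot of the upright pivot pin, on its axis (-26, 0, 72 mm in the pump's frame), at the top of a round shoulder 24 mm wide on which the lever's eye comes to rest. The pin is 8 mm thick, tip tapered, and stands 18 mm above this point (its top is 8 mm below the pillar tops).
- lever: Loose clamp lever, 90 g, flat on the bench: steel bar 14 mm wide, 9 thick; at one end an eye (26 mm ring, 12 mm hole, 9 thick), at the other a black handle 40 mm long, 20 wide, 14 high; 138 mm over all, flat underside. Origin: on the underside, centre line, 60 mm from the eye's centre; +x to the eye, -x to the handle, +z up. Bare bar x = -26 to +47 mm, centre of mass x = +17.
- lever_eye (a point): Centre of the lever's eye, at the level of its underside (x = +60 mm in the lever's frame).
- lever_end (a point): Outer end of the lever's handle (x = -65 mm, z = 7 mm in the lever's frame).
- cover: Loose steel cover, 240 g, flat on the worktop: 126 mm long (x), 5 thick, tapering from 106 mm wide at the front (-x) to 82 at the rear. Middle: dark bearing block 40 (x) x 32 (y) mm, top at z = 35 mm, on a 58 mm round flange (top z = 8 mm): hold it there. Origin: centre of the underside, +z up. Four 13 mm corner holes; fits one way round, x axis along the pump's.
- pillar_front_left (a point): Centre of the 5 mm threaded hole in the top of the pump's front left pillar, 14 mm thick (-40, 40, 98 mm in the pump's frame).
- pillar_front_right (a point): Centre of the 5 mm threaded hole in the top of the pump's front right pillar, 14 mm thick (-40, -40, 98 mm in the pump's frame).
- pillar_rear_left (a point): Centre of the 5 mm threaded hole in the top of the pump's rear left pillar, 14 mm thick (62, 28, 98 mm in the pump's frame).
- pillar_rear_right (a point): Centre of the 5 mm threaded hole in the top of the pump's rear right pillar, 14 mm thick (62, -28, 98 mm in the pump's frame).
- hole_front_left (a point): Centre of the cover's front left hole at the plate's underside (-51, 40, 0 mm in the cover's frame); belongs over the front left pillar.
- hole_front_right (a point): Centre of the cover's front right hole at the plate's underside (-51, -40, 0 mm in the cover's frame); belongs over the front right pillar.
- hole_rear_left (a point): Centre of the cover's rear left hole at the plate's underside (51, 28, 0 mm in the cover's frame); belongs over the rear left pillar.
- hole_rear_right (a point): Centre of the cover's rear right hole at the plate's underside (51, -28, 0 mm in the cover's frame); belongs over the rear right pillar.
- cup: Bystander: specimen cup with a yellow screw lid, 65 mm wide, 74 mm high, at the right; origin at the centre of its underside.
- bottle: Bystander: white reagent bottle with a blue cap, 60 mm wide, 107 mm high, at the back left; origin at the centre of its underside. It stands between two solid instruments: a centrifuge (166 mm high, front corners at x, y = 525, -150 and 590, +90 mm in the world) and to the left a tall analyser (400 mm high, x over 450, y over +150 mm).
- forceps: Bystander: steel forceps, 128 mm long, lying at the front right; origin at the centre of the underside.

How it is judged:
By the outcome, as a careful person would: the job done as asked, in the order asked, and still so for the second after the job is handed in, while the arm keeps its last pose, push and grip.
It also fails if it takes over 72 s, if anything falls off the work surface, if the arm or the gripper's body presses on something with over 40 N, if the wrist force passes 120 N, or if a joint passes its speed limit or range.

## Working session

There is one attempt and no reset: what is moved stays moved. The work goes in short steps, Python scripts to look and compute and a shell command to move; the robot and the scene stay as the last step left them, time stands still between calls to the robot, and variables do not carry over. Pictures are saved under pics/ and viewed, and the job is handed in when it is done.

```bash
ls; mkdir -p pics; python3 - <<'E'
from workcell import bot
import cv2
o=bot.get_obs()
print({k:(v if not hasattr(v,'round') else v) for k,v in o.items()})
for n in ["top","side"]:
    c=bot.camera(n); cv2.imwrite(f"pics/{n}0.png",c["img"]); print(n,c["fx"],c["cx"],c["cy"],c["R"],c["t"])
E
```

```text
pics
{'clock': 0.0, 'joint_pos': array([ 1.25102545e+00,  2.41404676e-01,  3.71175560e-03,  1.33517993e+00,
       -1.57546318e-06,  1.57078628e+00]), 'joint_vel': array([ 3.84133289e-06, -1.50737273e-03, -1.29199505e-03, -1.60883771e-03,
       -3.12297574e-06,  6.44565946e-04]), 'tau': array([ 1.75114028e-04, -3.72319257e+01,  2.52406436e+01,  1.66529400e-02,
        5.05608944e-05, -5.88987120e-06]), 'eef_pos': array([0.15697684, 0.47405521, 0.23041233]), 'tool_rot': array([ 1.59200060e-01,  9.87245797e-01, -1.02514266e-03, -1.64523844e-04]), 'ft_force': array([ 0.4173542 , -0.12443682,  0.29340911]), 'ft_torque': array([-0.0206915 , -0.00155004,  0.04819256]), 'grip_width': 0.08563534982248057}
top 390.02659833462656 281.8704882529157 211.508078520877 [[-0.12180255 -0.99254879  0.00332235]
 [-0.97035927  0.11837427 -0.21069035]
 [ 0.20872717 -0.0288865  -0.97754721]] [-0.15888864  0.50796464  0.87738554]
side 497.84080655961145 274.6897385317094 202.05386114398902 [[ 0.99448582 -0.10163131 -0.02586577]
 [-0.06314    -0.3833242  -0.92145314]
 [ 0.08373351  0.91800525 -0.38762748]] [-0.48925673  0.04536627  1.56885485]
```

View pics/top0.png

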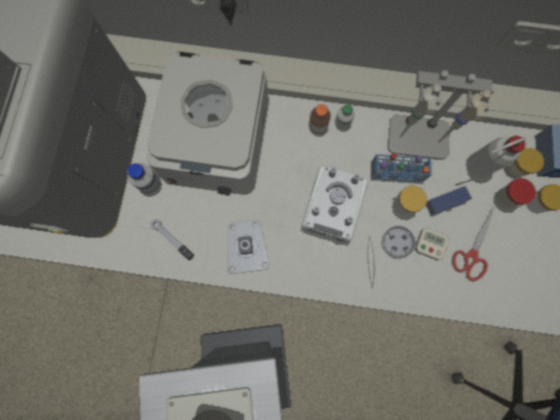

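View pics/side0.png

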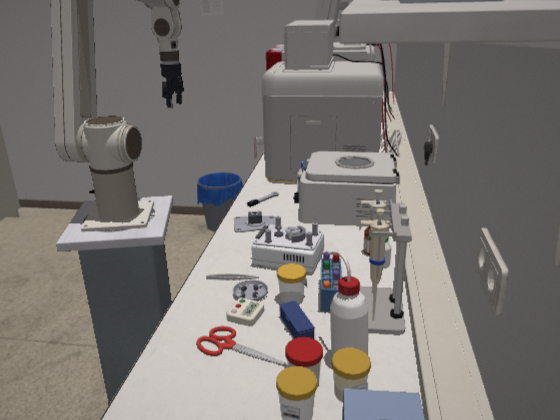

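The top view shows the lever at about (172,240), its eye upper left at (157,224), and its handle lower right. The cover is at (247,245) and the pump at (336,203). I'll enlarge these.

```bash
cat > h.py <<'E'
from workcell import bot
import cv2, numpy as np
from scipy.spatial.transform import Rotation as Rn
def cam(n):
    o=bot.get_obs(); c=bot.camera(n)
    if n=="wrist":
        T=np.eye(4);T[:3,:3]=Rn.from_quat(o["tool_rot"]).as_matrix();T[:3,3]=o["eef_pos"]
        W=T@c["T_tool_cam"]
    else:
        W=np.eye(4);W[:3,:3]=c["R"].T;W[:3,3]=-c["R"].T@c["t"]
    c["W"]=W; return c
def atz(c,u,v,z):
    d=c["W"][:3,:3]@np.array([(u-c["cx"])/c["fx"],(v-c["cy"])/c["fy"],1]); p=c["W"][:3,3]
    return p+d*(z-p[2])/d[2]
def dep(c,u,v):
    d=c["depth"][int(round(v)),int(round(u))]
    return (c["W"]@np.array([(u-c["cx"])/c["fx"]*d,(v-c["cy"])/c["fy"]*d,d,1]))[:3]
def proj(c,X):
    p=np.linalg.inv(c["W"])@np.append(X,1)
    return np.array([c["fx"]*p[0]/p[2]+c["cx"],c["fy"]*p[1]/p[2]+c["cy"]])
def crop(c,u0,v0,u1,v1,f,name):
    im=cv2.resize(c["img"][v0:v1,u0:u1],None,fx=f,fy=f,interpolation=cv2.INTER_CUBIC); cv2.imwrite("pics/"+name,im)
def save(c,fn): 
    import pickle; pickle.dump(c,open(fn,"wb"))
def load(fn):
    import pickle; return pickle.load(open(fn,"rb"))
E
python3 - <<'E'
from h import *
c=cam("top"); save(c,"top.pkl")
crop(c,120,160,400,290,2.8,"top1.png")
w=cam("wrist"); save(w,"w0.pkl"); cv2.imwrite("pics/w0.png",w["img"]); print(w["T_tool_cam"],w["fx"],w["cx"],w["cy"])
E
```

```text
[[ 8.03102816e-04 -9.48110238e-01 -3.17940769e-01  8.16379952e-02]
 [ 9.99999672e-01  7.94372094e-04  1.57105484e-04 -4.76683570e-04]
 [ 1.03609957e-04 -3.17940791e-01  9.48110565e-01 -1.42452655e-01]
 [ 0.00000000e+00  0.00000000e+00  0.00000000e+00  1.00000000e+00]] 357.7204522617662 276.6231037468417 211.230025685621
```

View pics/top1.png

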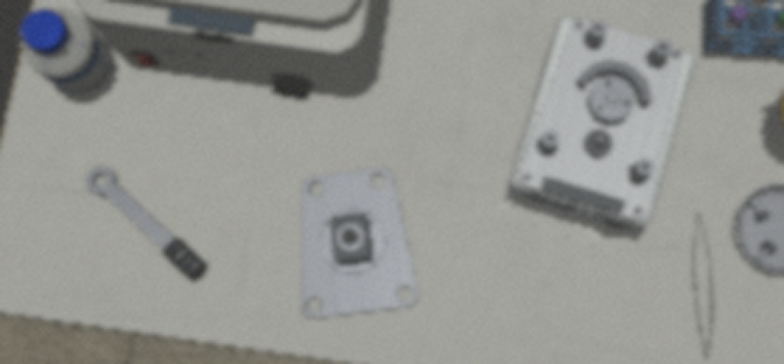

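View pics/w0.png

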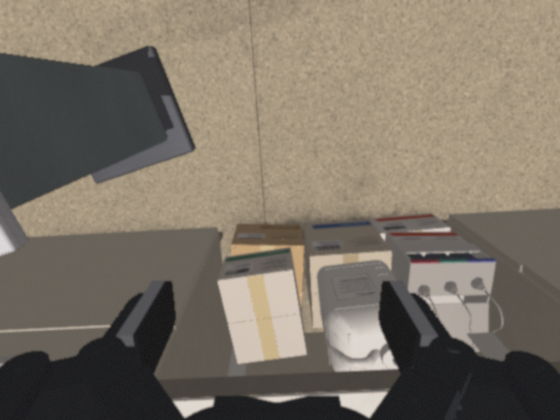

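Enlarged top view, crop pixels: eye at (102,181), handle end at about (198,270), and cover block at (351,238). The cover holes are at (314,187), (377,181), (312,304), (405,293), and the wide end is already to the front. Pillars are at (595,38), (657,55), (547,144), (640,172), with the pin at (598,142).

```bash
python3 - <<'E'
from h import *
np.set_printoptions(precision=4,suppress=True)
c=load("top.pkl")
def f(n,u,v,z): print(n,atz(c,120+(u+.5)/2.8-.5,160+(v+.5)/2.8-.5,z))
f("eye",102,181,.009);f("hend",198,270,.012)
f("hRL",314,187,.005);f("hRR",377,181,.005);f("hFL",312,304,.005);f("hFR",405,293,.005);f("block",351,238,.035)
f("pRL",595,35,.098);f("pRR",657,52,.098);f("pFL",547,141,.098);f("pFR",641,170,.098)
f("pin",598,138,.09);f("rot",609,98,.09)
o=bot.get_obs();print(o["clock"])
E
```

```text
eye [0.5001 0.0938 0.009 ]
hend [0.4106 0.0143 0.012 ]
hRL [ 0.4727 -0.0922  0.005 ]
hRR [ 0.4713 -0.1485  0.005 ]
hFL [ 0.3698 -0.0806  0.005 ]
hFR [ 0.3694 -0.1621  0.005 ]
block [ 0.4191 -0.1225  0.035 ]
pRL [ 0.5543 -0.3457  0.098 ]
pRR [ 0.5336 -0.3945  0.098 ]
pFL [ 0.4699 -0.2935  0.098 ]
pFR [ 0.4369 -0.3656  0.098 ]
pin [ 0.4689 -0.3364  0.09  ]
rot [ 0.5014 -0.3505  0.09  ]
0.2
```

```bash
python3 -m crank '[[[-38,-26,5,0,0],[-38,-26,5,0,0],[-38,-26,5,0,0],[-38,-26,5,0,0],[-38,-26,5,0,0],[-38,-26,5,0,0],[-38,-26,5,0,0],[-38,-26,5,0,0],[-38,-26,5,0,0],[-38,-26,5,0,0]]]'
```

```text
clock: 1.45
eef_pos: [0.4436, 0.1002, 0.1786]
tool_rot: [0.155, 0.988, 0.0, 0.001]
ft_force: [1.8, 1.1, 0.2]
grip_width: 0.085
```

```bash
python3 -m crank '[[[-13,-20,5,-10,0],[-13,-20,5,-10,0],[0,0,5,-10,0],[0,0,5,-10,0],[0,0,5,-10,0],[0,0,0,-9.5,0],[0,0,0,0,0]]]'; python3 - <<'E'
from h import *
w=cam("wrist"); save(w,"w1.pkl"); cv2.imwrite("pics/w1.png",w["img"])
print(bot.get_obs()["joint_pos"])
E
```

```text
clock: 2.33
eef_pos: [0.4613, 0.05, 0.1507]
tool_rot: [-0.367, 0.93, 0.0, -0.001]
ft_force: [-0.3, 1.0, -1.1]
grip_width: 0.0851
[ 1.08114741e-01  2.25553638e-01 -2.32533211e-01  1.11518582e+00
 -2.62814974e-04 -6.42351133e-01]
```

View pics/w1.png

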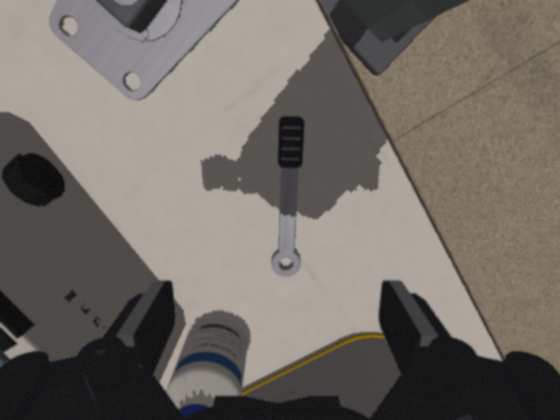

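The wrist view shows the lever nearly upright in the image, with the eye centre at about (286,261) and the outer handle end at (291,117). The cover is at the upper left.

```bash
python3 - <<'E'
from h import *
np.set_printoptions(precision=4,suppress=True)
c=load("w1.pkl")
crop(c,250,100,330,290,3,"w1c.png")
e=atz(c,286,261.5,.009);h=atz(c,291.3,117,.014)
e2=dep(c,286,273)
print(e,h,e2,np.linalg.norm((e-h)[:2]),np.degrees(np.arctan2(*(e-h)[1::-1])))
print(dep(c,291,140),dep(c,288,235), dep(c,330,240))
o=bot.get_obs();R=Rn.from_quat(o["tool_rot"]).as_matrix();print(R, o["eef_pos"])
E
```

```text
[0.4991 0.0965 0.009 ] [0.4071 0.0143 0.014 ] [0.5075 0.1044 0.0086] 0.12343021202289593 41.75972259953484
[0.4196 0.026  0.0141] [0.4799 0.0806 0.0086] [ 0.4603  0.1139 -0.0004]
[[-0.7314 -0.682  -0.0024]
 [-0.682   0.7314 -0.0005]
 [ 0.0021  0.0013 -1.    ]] [0.4612 0.05   0.1507]
```

View pics/w1c.png

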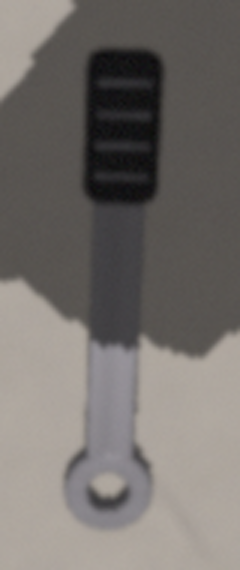

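```bash
python3 -m crank '[[[-18,9,20,1.2,0],[0,0,40,0,0],[0,0,40,0,0],[0,0,30,0,0],[0,0,0,0,0]]]'
```

```text
clock: 3.0
eef_pos: [0.4705, 0.0699, 0.0189]
tool_rot: [-0.35, 0.937, -0.0, 0.001]
ft_force: [0.2, 0.1, -0.1]
grip_width: 0.0855
```

```bash
python3 -m crank '[[[2,0,8,-0.8,0],[0,0,8,0,0],[0,0,0,0,100],[0,0,0,0,220],[0,0,0,0,255],[0,0,0,0,255],[0,0,0,0,255]]]'
```

```text
clock: 3.88
eef_pos: [0.4728, 0.069, 0.0065]
tool_rot: [-0.356, 0.934, -0.001, 0.005]
ft_force: [0.7, -0.4, -0.2]
grip_width: 0.0112
```

```bash
python3 -m crank '[[[0,0,0,0,255]]]'; python3 - <<'E'
from h import *
w=cam("wrist"); save(w,"w2.pkl"); cv2.imwrite("pics/w2.png",w["img"])
E
```

```text
clock: 4.0
eef_pos: [0.4728, 0.069, 0.0065]
tool_rot: [-0.356, 0.934, -0.001, 0.005]
ft_force: [0.6, -0.2, 0.3]
grip_width: 0.0109
```

View pics/w2.png

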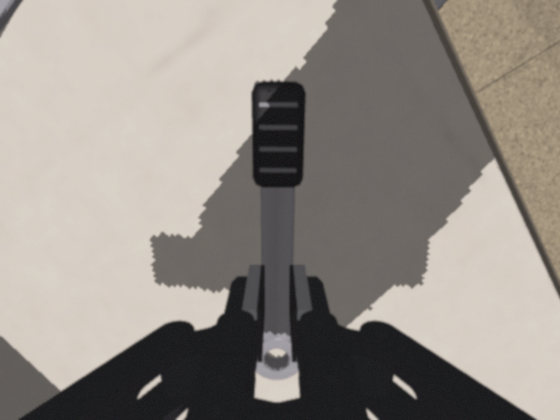

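The fingers hold the bar, with the eye hole visible at (277,356), but they sit higher than I wanted (6.5 mm, width reading 11). I'll open, go lower and grip again.

```bash
python3 -m crank '[[[0,0,0,0,120],[0,0,0,0,120],[-2,0,2,0,120],[0,0,2,0,120],[0,0,1,0,120],[0,0,0,0,120]]]'
```

```text
clock: 4.8
eef_pos: [0.4745, 0.0705, 0.0008]
tool_rot: [-0.356, 0.934, -0.001, 0.005]
ft_force: [-0.9, 0.4, -0.1]
grip_width: 0.0453
```

```bash
python3 -m crank '[[[5,0,-2,0,120],[0,0,0,0,120],[0,0,0,0,255],[0,0,0,0,255],[0,0,0,0,255],[0,0,0,0,255]]]'; python3 - <<'E'
from h import *
w=cam("wrist"); save(w,"w2.pkl"); cv2.imwrite("pics/w3.png",w["img"])
E
```

```text
clock: 5.55
eef_pos: [0.4705, 0.0668, 0.0033]
tool_rot: [-0.356, 0.934, -0.001, 0.005]
ft_force: [0.2, 0.8, -0.3]
grip_width: 0.0116
```

View pics/w3.png

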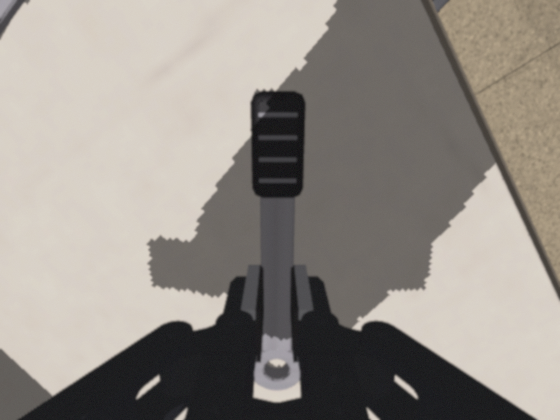

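```bash
python3 -m crank '[[[0,0,-10,0,255],[0,0,-30,0,255],[15,13,-50,0,255],[15,13,-50,0,255],[15,13,-20,0,255],[0,0,0,0,255]]]'; python3 - <<'E'
from h import *
np.set_printoptions(precision=4,suppress=True)
w=cam("wrist"); save(w,"w4.pkl"); cv2.imwrite("pics/w4.png",w["img"])
o=bot.get_obs();print(o["eef_pos"],Rn.from_quat(o["tool_rot"]).as_matrix(),o["ft_force"],o["ft_torque"],o["joint_pos"])
E
```

```text
clock: 6.35
eef_pos: [0.4077, 0.0658, 0.1697]
tool_rot: [-0.356, 0.934, -0.001, 0.006]
ft_force: [0.0, 0.0, -0.5]
grip_width: 0.0116
[0.4083 0.0659 0.169 ] [[-0.7462 -0.6656  0.0116]
 [-0.6656  0.7463  0.0018]
 [-0.0098 -0.0064 -0.9999]] [ 0.8641  0.1774 -0.9798] [ 0.0146 -0.0099 -0.0067] [ 0.16    0.1024 -0.3321  1.1246 -0.0001 -0.5684]
```

View pics/w4.png

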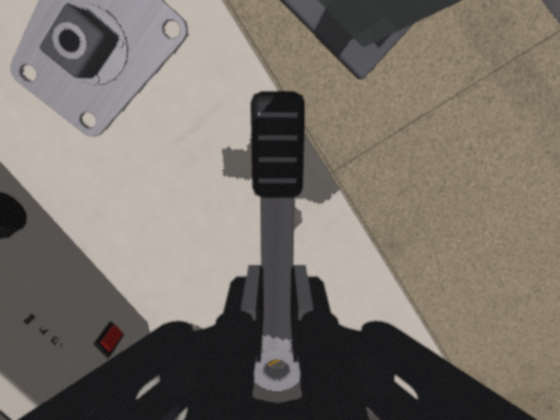

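```bash
python3 - <<'E'
from h import *
np.set_printoptions(precision=4,suppress=True)
c=load("w4.pkl")
def tz(u,v,z):
    T=c["T_tool_cam"]; d=T[:3,:3]@np.array([(u-c["cx"])/c["fx"],(v-c["cy"])/c["fy"],1]);return T[:3,3]+d*(z-T[2,3])/d[2]
for v in (360,365,370,375): print(v,tz(277,v,-.0057))
print(tz(278,91,-.0107),tz(278,196,-.0107),tz(261,215,-.0057),tz(294.5,215,-.0057))
crop(c,220,320,340,420,6,"w4c.png")
E
```

```text
360 [-0.0372 -0.0001 -0.0057]
365 [-0.0401 -0.0001 -0.0057]
370 [-0.043  -0.0001 -0.0057]
375 [-0.046  -0.0001 -0.0057]
[ 0.0822  0.0001 -0.0107] [ 0.0441  0.0002 -0.0107] [ 0.0347 -0.0067 -0.0057] [ 0.0347  0.0069 -0.0057]
```

View pics/w4c.png

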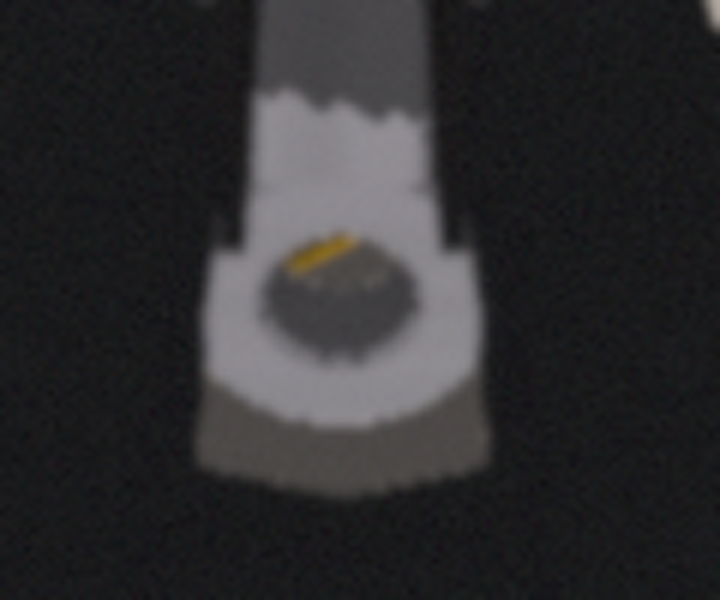

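```bash
python3 -m crank '[[[22,-39,-20,0,255],[22,-39,-20,0,255],[22,-39,-20,0,255],[22,-39,-20,0,255],[22,-39,0,0,255],[22,-39,0,0,255],[20,-35,0,0,255],[0,0,0,0,255]]]'; python3 - <<'E'
from h import *
np.set_printoptions(precision=4,suppress=True)
w=cam("wrist"); save(w,"w5.pkl"); cv2.imwrite("pics/w5.png",w["img"])
E
```

```text
clock: 7.4
eef_pos: [0.4785, -0.2467, 0.24]
tool_rot: [-0.358, 0.934, 0.002, 0.001]
ft_force: [0.2, 0.3, -1.4]
grip_width: 0.0118
```

View pics/w5.png

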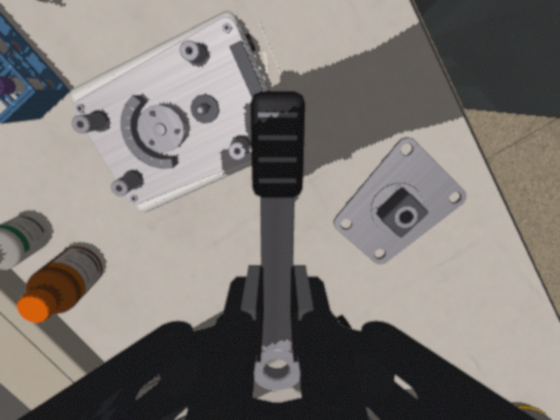

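The wrist view shows the whole pump at the upper left and the cover at the right. I'll enlarge both.

```bash
python3 - <<'E'
from h import *
c=load("w5.pkl")
crop(c,60,10,270,210,3.8,"w5p.png"); crop(c,325,130,475,270,5,"w5c.png")
E
```

```text
(no output)
```

View pics/w5p.png

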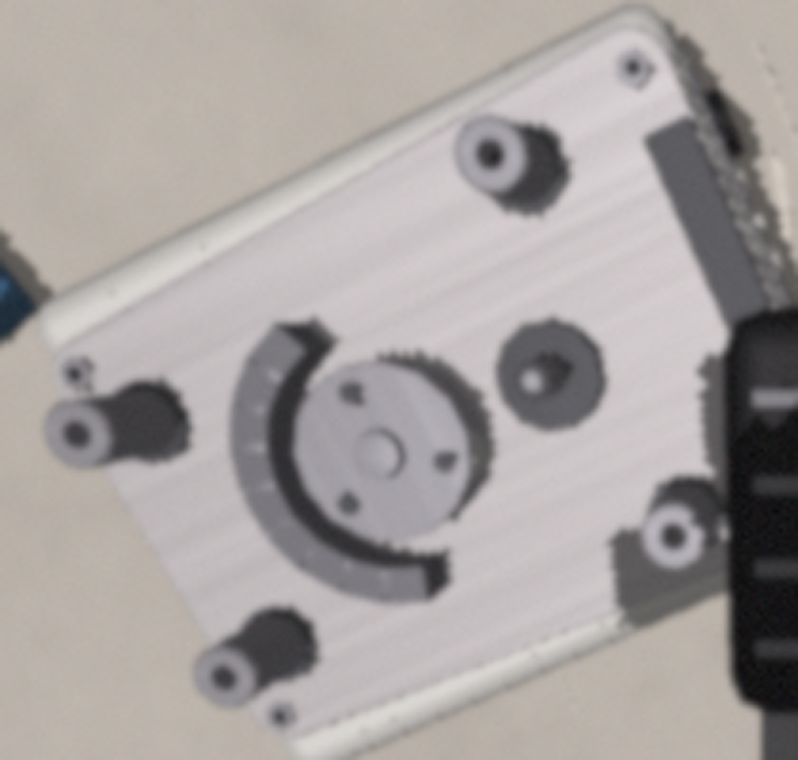

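View pics/w5c.png

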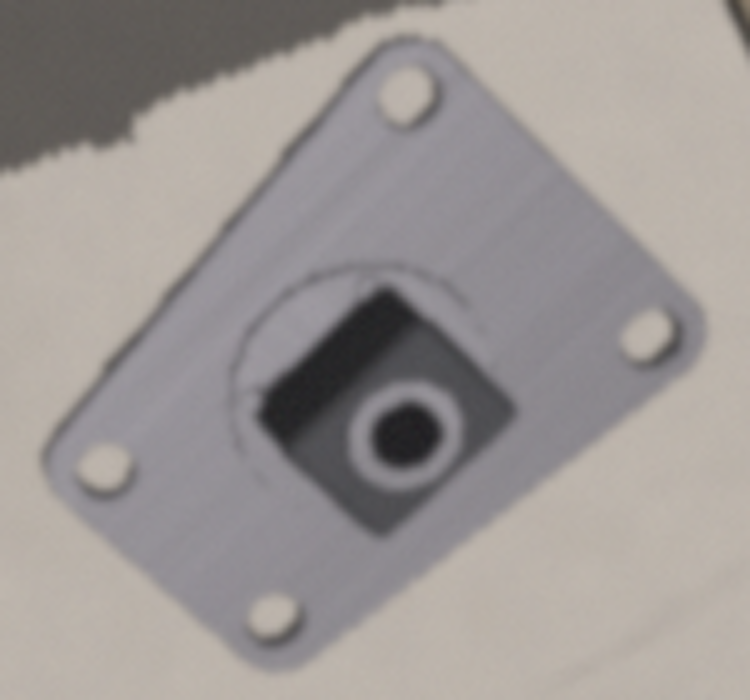

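Crop pixels for the pump: pillar holes FR (491,154), FL (673,536), RL (225,677), RR (78,433), with the pin tip at (533,381) and the shaft at (381,452). For the cover: holes FR (408,96), FL (650,335), RL (273,615), RR (104,467), and bore at (406,436).

```bash
cat > fit.py <<'E'
from h import *
np.set_printoptions(precision=4,suppress=True)
def fit2(P,Q): # P body, Q world -> yaw, t
    P=np.array(P);Q=np.array(Q)[:,:2]; pc,qc=P.mean(0),Q.mean(0)
    A=P-pc;B=Q-qc; a=np.arctan2((A[:,0]*B[:,1]-A[:,1]*B[:,0]).sum(),(A*B).sum())
    R=np.array([[np.cos(a),-np.sin(a)],[np.sin(a),np.cos(a)]]); t=qc-R@pc
    return np.degrees(a),t,(Q-(P@R.T+t))*1e3,R
E
python3 - <<'E'
from fit import *
c=load("w5.pkl")
g=lambda u,v,z:atz(c,60+(u+.5)/3.8-.5,10+(v+.5)/3.8-.5,z)
Q=[g(491,154,.098),g(673,536,.098),g(225,677,.098),g(78,433,.098)]
P=np.array([[-40,-40],[-40,40],[62,28],[62,-28]])/1e3
a,t,r,R=fit2(P,Q);print("pump",a,t);print(r)
print("pin",g(533,381,.09),R@[-.026,0]+t,"shaft",g(381,452,.09),R@[.011,0]+t)
h=lambda u,v,z:atz(c,325+(u+.5)/5-.5,130+(v+.5)/5-.5,z)
Q=[h(408,96,.005),h(650,335,.005),h(273,615,.005),h(104,467,.005)]
P=np.array([[-51,-40],[-51,40],[51,28],[51,-28]])/1e3
a,t,r,R=fit2(P,Q);print("cover",a,t);print(r);print(h(406,436,.035))
o=bot.get_obs();print(o["eef_pos"],Rn.from_quat(o["tool_rot"]).as_matrix(),o["joint_pos"])
E
```

```text
pump -24.14629878038924 [ 0.492  -0.3475]
[[ 0.1825 -0.0019]
 [ 0.1917 -0.2396]
 [-0.1333  0.1254]
 [-0.2409  0.1161]]
pin [ 0.4684 -0.3368  0.09  ] [ 0.4683 -0.3369] shaft [ 0.5011 -0.3516  0.09  ] [ 0.5021 -0.352 ]
cover 0.18517575233412276 [ 0.4196 -0.1214]
[[ 0.5193  0.5114]
 [ 0.025  -0.2367]
 [-0.4135 -0.4284]
 [-0.1308  0.1537]]
[ 0.4199 -0.1198  0.035 ]
[ 0.478  -0.2454  0.2399] [[-0.743  -0.6693 -0.0001]
 [-0.6693  0.743   0.0058]
 [-0.0038  0.0044 -1.    ]] [-0.4771  0.3141  0.1267  1.3862  0.0051 -1.2103]
```

```bash
python3 -m crank '[[[43,-11,0,9.4,255],[43,-18,0,9.4,255],[0,0,0,9.4,255],[0,0,10,9.4,255],[0,0,20,9.4,255],[0,0,20,9.4,255],[0,0,20,9.4,255],[0,0,10,0,255],[0,0,0,0,255]]]'; python3 - <<'E'
from fit import *
o=bot.get_obs();R=Rn.from_quat(o["tool_rot"]).as_matrix();print(o["eef_pos"],R)
print("yaw",np.degrees(np.arctan2(R[1,0],R[0,0])),"eye",o["eef_pos"]+R@[-.0428,0,.0033])
d=np.array([.4292,-.3194,0])-o["eef_pos"];print(R.T@d*1e3)
w=cam("wrist"); save(w,"w6.pkl"); cv2.imwrite("pics/w6.png",w["img"])
E
```

```text
clock: 8.57
eef_pos: [0.4257, -0.3118, 0.1504]
tool_rot: [0.217, 0.976, 0.007, -0.006]
ft_force: [0.5, -0.6, -0.2]
grip_width: 0.0117
[ 0.4257 -0.3118  0.1504] [[-0.9059  0.4235 -0.0088]
 [ 0.4233  0.9059  0.0157]
 [ 0.0146  0.0105 -0.9998]]
yaw 154.95419314343832 eye [ 0.4644 -0.3299  0.1465]
[ -8.5795  -6.9813 150.2321]
```

View pics/w6.png

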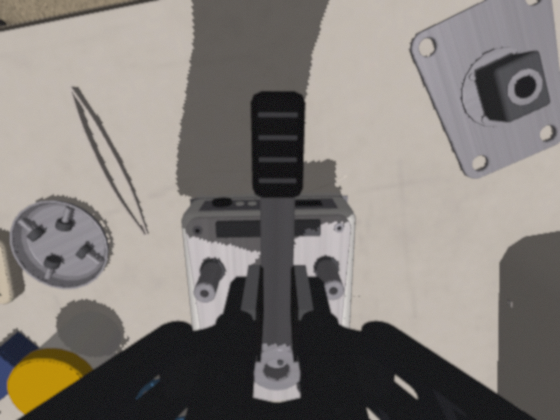

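```bash
python3 -m crank '[[[-4,-3.5,12,-0.5,255],[-4,-3.5,12,-0.4,255],[0,0,12,0,255],[0,0,4,0,255],[0,0,0,0,255]]]'; cat > st.py <<'E'
from fit import *
import sys
def st(pin=(.4683,-.3369),name=None):
    o=bot.get_obs();R=Rn.from_quat(o["tool_rot"]).as_matrix();print("tcp",o["eef_pos"],"z",R[2])
    print("yaw",np.degrees(np.arctan2(R[1,0],R[0,0])),"eye",o["eef_pos"]+R@[-.0428,0,.0033],"F",o["ft_force"],o["ft_torque"])
    d=np.array([pin[0],pin[1],0])-(o["eef_pos"]+R@[-.0428,0,.0033]);print("need tool shift",R.T@np.array([d[0],d[1],0])*1e3)
    if name:
        w=cam("wrist"); save(w,"w.pkl"); cv2.imwrite("pics/"+name+".png",w["img"]); crop(w,215,300,345,400,6,name+"c.png")
E
python3 -c "
from st import *
st(name='w7')"
```

```text
clock: 9.25
eef_pos: [0.4312, -0.3226, 0.1091]
tool_rot: [0.208, 0.978, 0.006, -0.004]
ft_force: [-0.2, 0.5, -0.1]
grip_width: 0.0116
tcp [ 0.4312 -0.3226  0.1091] z [ 0.0111  0.0101 -0.9999]
yaw 156.01047061145545 eye [ 0.4703 -0.3399  0.1053] F [-0.1843  0.5232 -0.0739] [-0.0212  0.0048 -0.0087]
need tool shift [3.0222 1.9638 0.0533]
```

View pics/w7c.png

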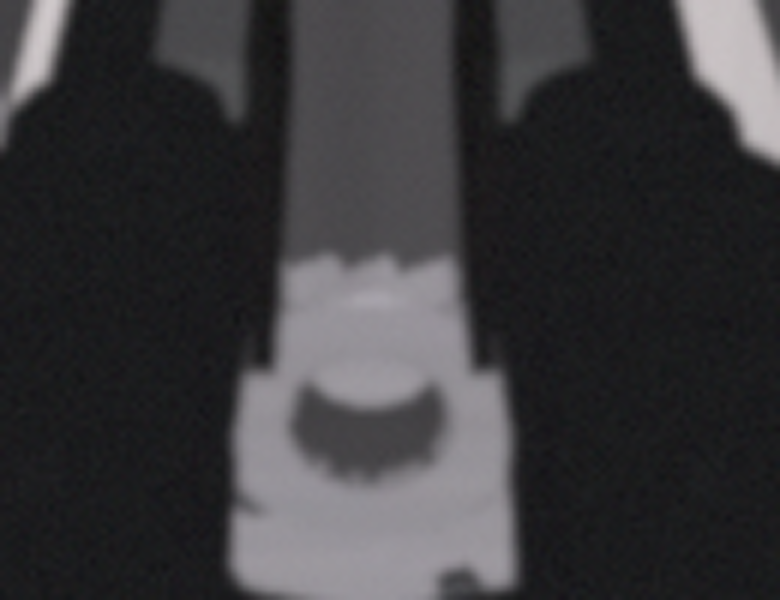

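```bash
python3 -m crank '[[[3,2,0,0,255],[0,0,0,0,255]]]'; python3 -c "
from st import *
st()"
```

```text
clock: 9.55
eef_pos: [0.4295, -0.3195, 0.11]
tool_rot: [0.208, 0.978, 0.006, -0.004]
ft_force: [-0.2, 0.1, -0.5]
grip_width: 0.0118
tcp [ 0.4295 -0.3195  0.11  ] z [ 0.0097  0.0098 -0.9999]
yaw 156.02052270579966 eye [ 0.4686 -0.3369  0.1063] F [-0.209   0.1494 -0.542 ] [-0.0499 -0.0091 -0.0186]
need tool shift [ 0.2588 -0.1406  0.0011]
```

```bash
python3 -m crank '[[[0,0,8,0,255],[0,0,8,0,255],[0,0,4,0,255],[0,0,0,0,255]]]'; python3 -c "
from st import *
st(name='w8')"
```

```text
clock: 10.05
eef_pos: [0.4294, -0.3191, 0.0887]
tool_rot: [0.208, 0.978, 0.006, -0.004]
ft_force: [-0.1, -0.9, 0.3]
grip_width: 0.0112
tcp [ 0.4294 -0.3191  0.0887] z [ 0.0094  0.0097 -0.9999]
yaw 156.02892792076054 eye [ 0.4685 -0.3365  0.085 ] F [-0.1439 -0.9496  0.2845] [-0.0418  0.0157  0.033 ]
need tool shift [ 0.0263 -0.4661 -0.0043]
```

View pics/w8c.png

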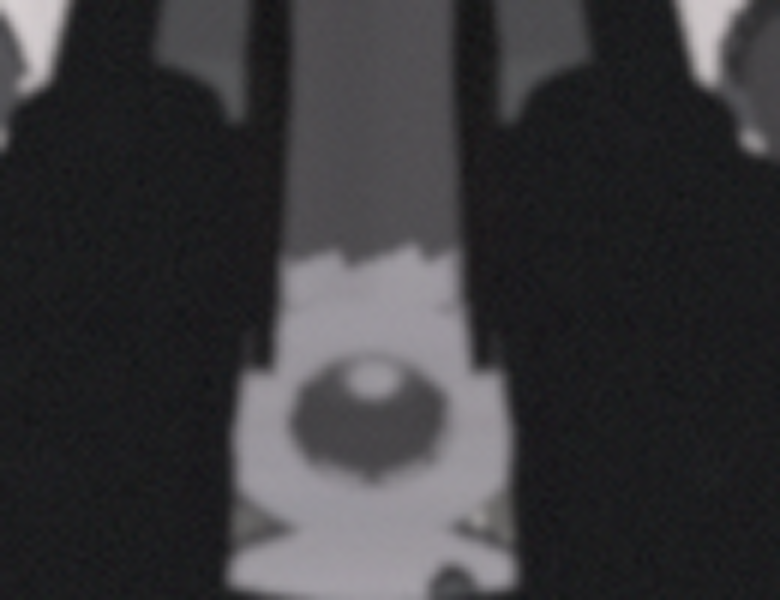

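The pin's bright tip shows inside the eye, centred side to side at crop (372,378), with no contact force. I'll keep lowering.

```bash
python3 -m crank '[[[0,-0.4,6,0,255],[0,0,4,0,255],[0,0,0,0,255]]]'; python3 -c "
from st import *
st()"
```

```text
clock: 10.48
eef_pos: [0.4295, -0.3197, 0.0784]
tool_rot: [0.208, 0.978, 0.006, -0.003]
ft_force: [-0.4, 0.8, -2.0]
grip_width: 0.0116
tcp [ 0.4295 -0.3197  0.0784] z [ 0.0086  0.0095 -0.9999]
yaw 156.02439191399435 eye [ 0.4686 -0.337   0.0747] F [-0.3597  0.7825 -2.0118] [ 0.0216 -0.0139  0.0094]
need tool shift [0.3088 0.0105 0.0028]
```

```bash
python3 -m crank '[[[0,0,1.5,0,255],[0,0,1,0,255],[0,0,0,0,255]]]'; python3 -c "
from st import *
st(name='w9')"
```

```text
clock: 10.85
eef_pos: [0.4296, -0.3198, 0.0761]
tool_rot: [0.208, 0.978, 0.005, -0.003]
ft_force: [-1.3, -0.0, -0.5]
grip_width: 0.0117
tcp [ 0.4296 -0.3198  0.0761] z [ 0.0081  0.0094 -0.9999]
yaw 156.02353727791663 eye [ 0.4687 -0.3371  0.0725] F [-1.3431 -0.045  -0.4619] [-0.0125  0.046  -0.0262]
need tool shift [0.4818 0.0351 0.0042]
```

View pics/w9.png

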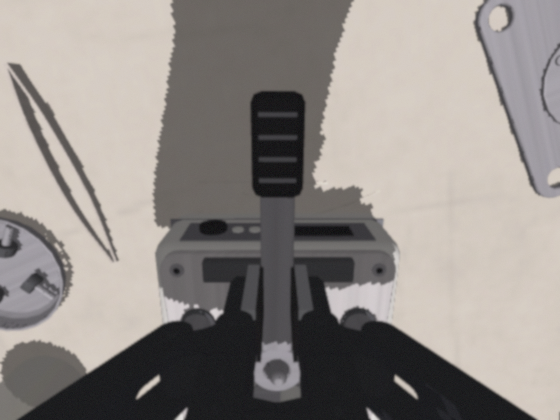

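```bash
python3 -m crank '[[[0,0,0.7,0,255],[0,0,0,0,160],[0,0,0,0,120],[0,0,0,0,120]]]'; python3 -c "
from st import *
st(name='w10')"
```

```text
clock: 11.4
eef_pos: [0.4301, -0.3201, 0.0759]
tool_rot: [0.208, 0.978, 0.005, -0.002]
ft_force: [0.2, -0.2, 0.8]
grip_width: 0.0449
tcp [ 0.4301 -0.3201  0.0759] z [ 0.0067  0.0091 -0.9999]
yaw 156.02180493943277 eye [ 0.4692 -0.3375  0.0723] F [ 0.1959 -0.175   0.8089] [-0.0568  0.0183  0.03  ]
need tool shift [1.0369 0.17   0.0085]
```

View pics/w10.png

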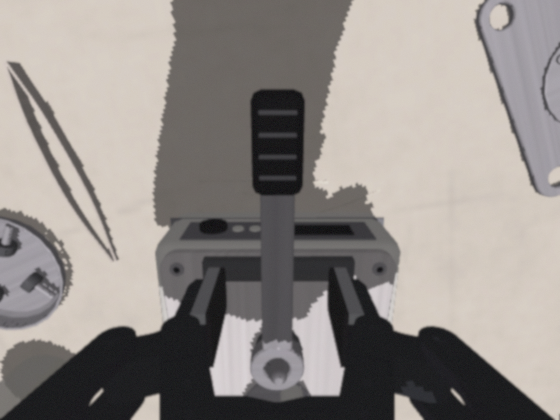

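```bash
python3 -m crank '[[[0,0,-6,0,120],[0,0,-15,0,120],[0,0,-30,0,120],[0,0,-30,0,60],[10,20,-20,-3,0],[20,40,0,-4,0],[20,40,0,-4,0],[20,40,0,-4,0],[20,30,0,-4,0],[0,5,0,-4,0],[0,0,0,0,0]]]'; python3 - <<'E'
from fit import *
o=bot.get_obs();R=Rn.from_quat(o["tool_rot"]).as_matrix();print(o["eef_pos"],R,o["joint_pos"])
print("yaw",np.degrees(np.arctan2(R[1,0],R[0,0])))
w=cam("wrist"); save(w,"w11.pkl"); cv2.imwrite("pics/w11.png",w["img"])
c=cam("top"); save(c,"t2.pkl"); crop(c,280,150,390,250,7,"t2.png")
E
```

```text
clock: 12.82
eef_pos: [0.3939, -0.1256, 0.1939]
tool_rot: [0.003, 1.0, 0.002, 0.007]
ft_force: [-1.3, -0.8, -0.5]
grip_width: 0.0853
[ 0.3939 -0.1256  0.1939] [[-0.9999  0.0053  0.0133]
 [ 0.0054  1.      0.0048]
 [-0.0133  0.0049 -0.9999]] [-0.3151  0.0831 -0.2854  1.1912  0.0087 -0.3097]
yaw 179.69249128098787
```

View pics/w11.png

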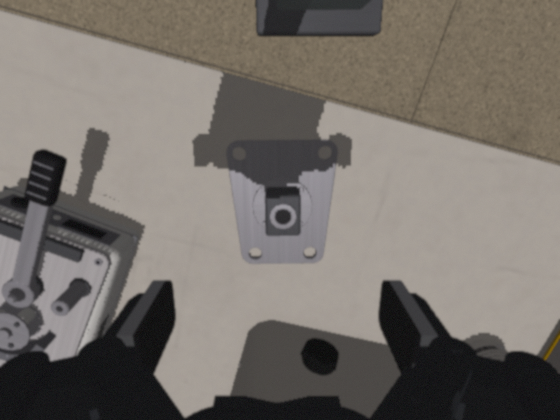

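View pics/t2.png

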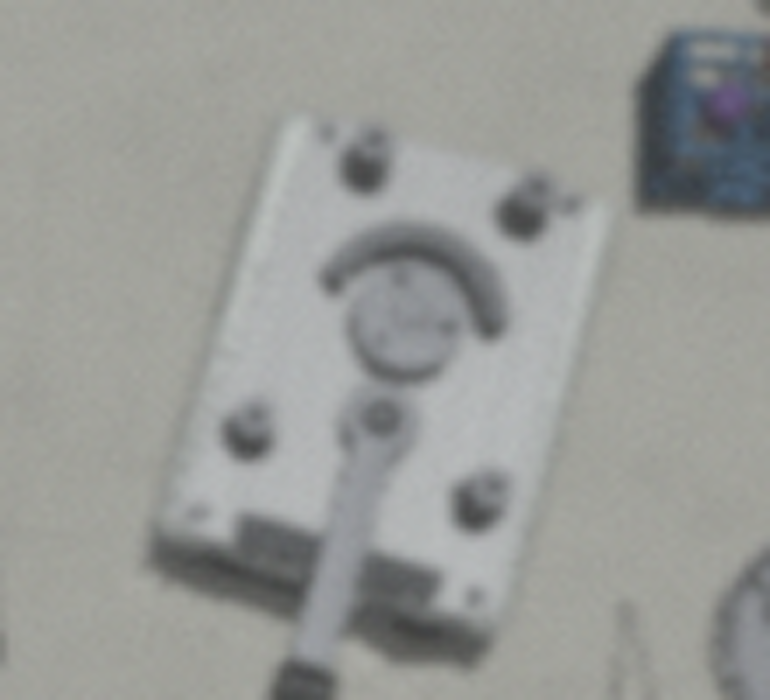

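The lever hangs on the pin across the rest bar: in the top crop its eye is at (380,418) and its handle is at the bottom. I'll check its height by depth and refine the cover's pose.

```bash
python3 - <<'E'
from fit import *
c=load("w11.pkl")
crop(c,215,130,350,275,5,"w11c.png"); crop(c,0,140,110,330,4,"w11l.png")
for u,v in [(27,262),(30,245),(35,220),(38,205),(100,265),(60,275),(45,175)]: print((u,v),dep(c,u,v))
E
```

```text
(27, 262) [ 0.4406 -0.3229  0.0809]
(30, 245) [ 0.4258 -0.317   0.0811]
(35, 220) [ 0.405  -0.3081  0.0816]
(38, 205) [ 0.3934 -0.3039  0.0805]
(100, 265) [ 0.4507 -0.2732  0.0674]
(60, 275) [ 0.4608 -0.3096  0.0658]
(45, 175) [ 0.369  -0.2894  0.087 ]
```

View pics/w11c.png

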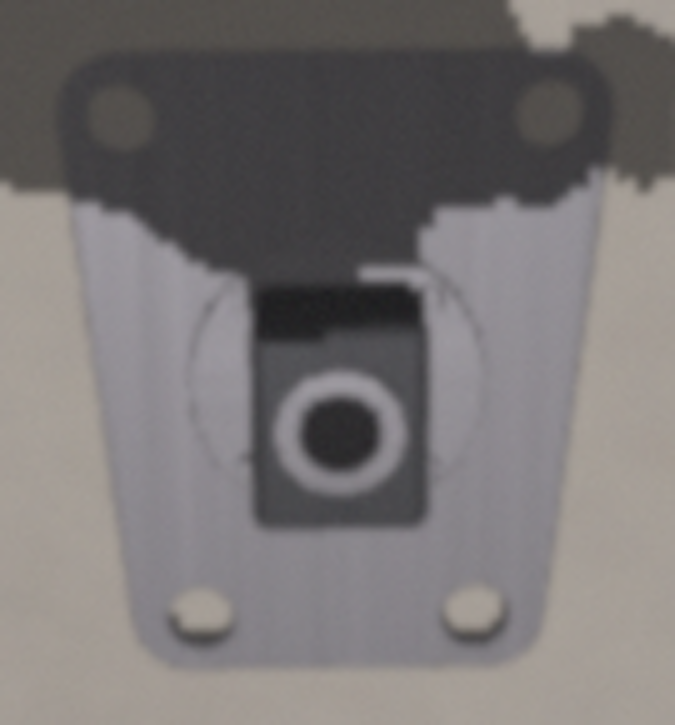

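View pics/w11l.png

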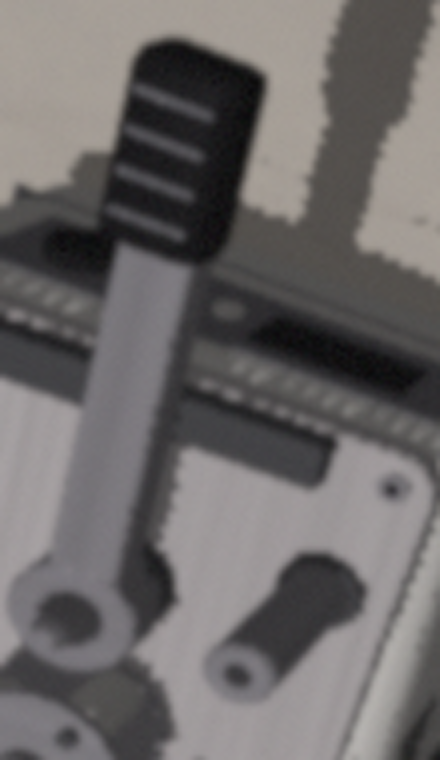

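```bash
python3 - <<'E'
from fit import *
c=load("w11.pkl")
h=lambda u,v,z:atz(c,215+(u+.5)/5-.5,130+(v+.5)/5-.5,z)
Q=[h(121,118,.005),h(550,112,.005),h(474,614,.005),h(202,614,.005)]
P=np.array([[-51,-40],[-51,40],[51,28],[51,-28]])/1e3
a,t,r,R=fit2(P,Q);print("cover",a,t);print(r);print(h(340,432,.035))
o=bot.get_obs();R=Rn.from_quat(o["tool_rot"]).as_matrix();print(o["eef_pos"],R[2])
print(R.T@(np.array([t[0],t[1],.012])-o["eef_pos"])*1e3)
E
```

```text
cover 0.2722333394477779 [ 0.4194 -0.1201]
[[ 0.1765  0.2765]
 [-0.1308 -0.3313]
 [ 0.3002 -0.2409]
 [-0.3459  0.2957]]
[ 0.42   -0.1201  0.035 ]
[ 0.394  -0.1262  0.1935] [-0.0128  0.005  -0.9999]
[-23.0839   5.4095 181.8762]
```

```bash
python3 -m crank '[[[-11,2.5,20,-0.6,0],[-11,2.5,30,0,0],[0,0,35,0,0],[0,0,25,0,0],[0,0,12,0,0],[0,0,0,0,0]]]'; python3 - <<'E'
from fit import *
o=bot.get_obs();R=Rn.from_quat(o["tool_rot"]).as_matrix();print(o["eef_pos"],R[2],np.degrees(np.arctan2(R[1,0],R[0,0])))
print(R.T@(np.array([.4194,-.1201,.012])-o["eef_pos"])*1e3)
E
```

```text
clock: 13.68
eef_pos: [0.4218, -0.1252, 0.0706]
tool_rot: [0.004, 1.0, 0.001, 0.009]
ft_force: [-0.4, 0.3, 0.3]
grip_width: 0.0851
[ 0.4218 -0.1252  0.0706] [-0.0177  0.0027 -0.9998] 179.57212069730932
[ 3.4305  4.9501 58.5229]
```

```bash
python3 -m crank '[[[3,5,0,-1,0],[0,0,0,0,0]]]'; python3 - <<'E'
from fit import *
o=bot.get_obs();R=Rn.from_quat(o["tool_rot"]).as_matrix();print(o["eef_pos"],R[2],np.degrees(np.arctan2(R[1,0],R[0,0])))
print(R.T@(np.array([.4194,-.1201,.012])-o["eef_pos"])*1e3)
E
```

```text
clock: 13.92
eef_pos: [0.4199, -0.1205, 0.0721]
tool_rot: [-0.005, 1.0, 0.001, 0.01]
ft_force: [-0.5, -0.7, -0.8]
grip_width: 0.0857
[ 0.4199 -0.1205  0.0721] [-0.0204  0.0016 -0.9998] -179.4120284864763
[ 1.7019  0.3561 60.1252]
```

```bash
python3 -m crank '[[[1,0.3,20,0,0],[0.7,0,20,0,0],[0,0,14,0,0],[0,0,4,0,0],[0,0,0,0,0]]]'; cat > s2.py <<'E'
from fit import *
o=bot.get_obs();R=Rn.from_quat(o["tool_rot"]).as_matrix();print(o["clock"],o["eef_pos"],R[2],np.degrees(np.arctan2(R[1,0],R[0,0])),o["grip_width"],o["ft_force"],o["ft_torque"])
E
python3 s2.py
```

```text
clock: 14.55
eef_pos: [0.4242, -0.1211, 0.0176]
tool_rot: [-0.006, 1.0, -0.001, 0.016]
ft_force: [-0.2, -0.2, -0.3]
grip_width: 0.0855
14.55 [ 0.4242 -0.1211  0.0176] [-0.0315 -0.002  -0.9995] -179.35791248542884 0.08551155715072126 [-0.2191 -0.1769 -0.2602] [-0.0142  0.0198 -0.0277]
```

```bash
python3 -m crank '[[[4.5,1,4,0,0],[0,0,0,0,0]]]'; python3 s2.py
```

```text
clock: 14.8
eef_pos: [0.4203, -0.1203, 0.0143]
tool_rot: [-0.006, 1.0, -0.001, 0.017]
ft_force: [-0.6, -0.3, 0.8]
grip_width: 0.085
14.8 [ 0.4203 -0.1203  0.0143] [-0.0335 -0.0026 -0.9994] -179.35177242214445 0.08501978828544594 [-0.5769 -0.2604  0.8326] [ 0.0172  0.0263 -0.0121]
```

```bash
python3 -m crank '[[[0.5,0,2,0,0],[0,0,0,0,100],[0,0,0,0,200],[0,0,0,0,255],[0,0,0,0,255],[0,0,0,0,255]]]'; python3 s2.py
```

```text
clock: 15.55
eef_pos: [0.4208, -0.1205, 0.013]
tool_rot: [-0.006, 1.0, -0.001, 0.018]
ft_force: [-0.5, 0.5, -0.3]
grip_width: 0.0307
15.55 [ 0.4208 -0.1205  0.013 ] [-0.0355 -0.0029 -0.9994] -179.35338770286873 0.030686190783950015 [-0.4938  0.4692 -0.3183] [-0.0165  0.042  -0.0214]
```

```bash
python3 - <<'E'
from fit import *
w=cam("wrist"); save(w,"w12.pkl"); cv2.imwrite("pics/w12.png",w["img"])
E
```

```text
(no output)
```

View pics/w12.png

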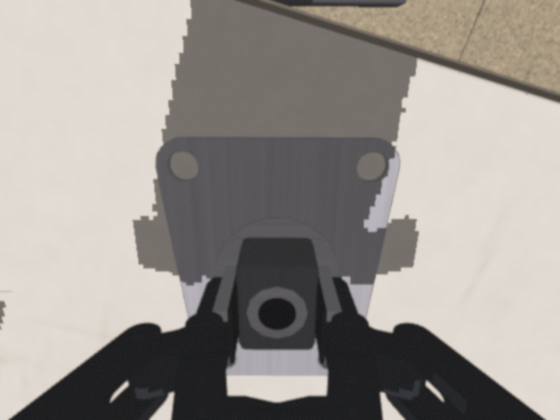

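The cover is gripped by its block. The front holes are at about (184,165) and (371,166), and the bore is at (277,313).

```bash
python3 - <<'E'
from fit import *
c=load("w12.pkl")
crop(c,150,130,405,200,3,"w12c.png")
o=bot.get_obs();R=Rn.from_quat(o["tool_rot"]).as_matrix();p=o["eef_pos"]
fr=atz(c,184,165.3,.005);fl=atz(c,371.3,165.8,.005);b=atz(c,277,313,.035)
print(fr,fl,b,np.linalg.norm(fr-fl))
y=(fl-fr)[:2];a=np.arctan2(y[1],y[0])-np.pi/2
org=(fr+fl)[:2]/2+.051*np.array([np.cos(a),np.sin(a)])
print("cover yaw",np.degrees(a),"org",org,"tool yaw",np.degrees(np.arctan2(R[1,0],R[0,0])))
print("org in tool",R.T@(np.array([*org,0])-p), "R",R)
E
```

```text
[ 0.3692 -0.1606  0.005 ] [ 0.3684 -0.0819  0.005 ] [ 0.4207 -0.1208  0.035 ] 0.07870868121717392
cover yaw 0.5707876014587016 org [ 0.4198 -0.1207] tool yaw -179.35012028874095
org in tool [ 0.0015 -0.0001  0.013 ] R [[-0.9993 -0.0112  0.0356]
 [-0.0113  0.9999 -0.0025]
 [-0.0356 -0.0029 -0.9994]]
```

View pics/w12c.png

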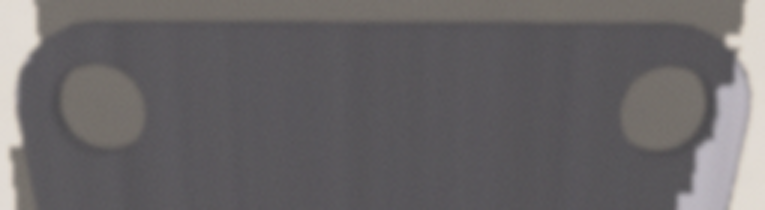

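```bash
cat > cv.py <<'E'
from fit import *
Rg=np.array([[-0.9993,-0.0112,0.0356],[-0.0113,0.9999,-0.0025],[-0.0356,-0.0029,-0.9994]])
Rrel=Rg.T@Rn.from_euler('z',0.57,degrees=True).as_matrix()
OT=np.array([.0013,0,.013])
def cov(tgt=(.5021,-.3520,.108),yaw=-24.15):
    o=bot.get_obs();R=Rn.from_quat(o["tool_rot"]).as_matrix();C=R@Rrel;p=o["eef_pos"]+R@OT
    y=np.degrees(np.arctan2(C[1,0],C[0,0]))
    print("t",o["clock"],"cov org",p,"yaw",round(y,2),"tilt x,y deg",np.degrees(C[2,:2]).round(2),"w",o["grip_width"],"F",o["ft_force"])
    print("need tool shift mm",R.T@(np.array(tgt)-p)*1e3,"tool turn",round(-(yaw-y),2),"tool z row",R[2])
if __name__=="__main__": cov()
E
python3 -m crank '[[[0,0,-6,0,255],[0,0,-15,0,255],[0,0,-30,0,255],[0,0,-40,0,255],[0,0,-40,0,255],[0,0,-30,0,255],[0,0,-10,0,255],[0,0,0,0,255]]]'; python3 cv.py
```

```text
clock: 16.6
eef_pos: [0.4103, -0.1188, 0.1866]
tool_rot: [-0.006, 1.0, 0.0, 0.013]
ft_force: [1.0, 0.3, -2.2]
grip_width: 0.0309
t 16.6 cov org [ 0.4093 -0.1188  0.1736] yaw 0.58 tilt x,y deg [-0.6   0.18] w 0.03094194741082435 F [ 0.9544  0.3318 -2.2317]
need tool shift mm [ -88.4174 -234.217    67.7571] tool turn 24.73 tool z row [-0.0252  0.0003 -0.9997]
```

```bash
python3 -m crank '[[[-6,-15,0,1.5,255],[-8,-22,0,3,255],[-8,-25,0,3,255],[-8,-25,0,3,255],[-8,-25,0,3,255],[-8,-25,0,3,255],[-8,-25,0,3,255],[-8,-20,0,2,255],[-5,-10,0,1,255],[0,0,0,0,255]]]'; python3 cv.py
```

```text
clock: 17.85
eef_pos: [0.4383, -0.3291, 0.1697]
tool_rot: [0.2, 0.98, 0.006, -0.0]
ft_force: [-1.1, -1.0, -2.0]
grip_width: 0.0308
t 17.85 cov org [ 0.4371 -0.3285  0.1567] yaw -23.18 tilt x,y deg [-2.18  0.82] w 0.03075127104505098 F [-1.0586 -0.9753 -2.0114]
need tool shift mm [-69.0961   3.3207  48.6006] tool turn 0.97 tool z row [ 0.0025  0.0114 -0.9999]
```

```bash
python3 -m crank '[[[-10,1,0,0.5,255],[-18,1,0,0.5,255],[-18,1,0,0,255],[-14,0,0,0,255],[-5,0,0,0,255],[0,0,0,0,255]]]'; python3 cv.py
```

```text
clock: 18.6
eef_pos: [0.5041, -0.3487, 0.1703]
tool_rot: [0.206, 0.978, 0.007, 0.0]
ft_force: [-1.2, -0.1, -2.5]
grip_width: 0.0309
t 18.6 cov org [ 0.5029 -0.348   0.1573] yaw -23.85 tilt x,y deg [-2.14  0.91] w 0.030890785935472752 F [-1.1931 -0.1063 -2.4764]
need tool shift mm [-0.9402 -4.6563 49.2442] tool turn 0.3 tool z row [ 0.0018  0.0131 -0.9999]
```

```bash
python3 -m crank '[[[0,0,0,0,255],[0,0,0,0,255],[0,0,0,0,255],[0,0,0,0,255]]]' >/dev/null; python3 cv.py; python3 -m crank '[[[0,0,-60,0,255],[0,0,0,0,255]]]' >/dev/null; python3 cv.py;  python3 -m crank '[[[0,0,20,0,255],[0,0,20,0,255],[0,0,20,0,255],[0,0,0,0,255]]]' >/dev/null; python3 cv.py
```

```text
t 19.1 cov org [ 0.5018 -0.3472  0.1578] yaw -23.86 tilt x,y deg [-2.18  0.92] w 0.030589126947262266 F [ 0.0139 -0.3802 -2.121 ]
need tool shift mm [-2.3187 -4.9395 49.6975] tool turn 0.29 tool z row [ 0.0025  0.0132 -0.9999]
t 19.35 cov org [ 0.5001 -0.3473  0.2177] yaw -23.88 tilt x,y deg [-2.4   0.96] w 0.030966316837139282 F [ 0.6507  0.0285 -1.2641]
need tool shift mm [ -4.4093  -5.0537 109.5978] tool turn 0.27 tool z row [ 0.0064  0.0139 -0.9999]
t 19.85 cov org [ 0.4994 -0.3464  0.1552] yaw -23.93 tilt x,y deg [-2.42  0.96] w 0.030862946149835258 F [-0.4763  0.9794 -1.7381]
need tool shift mm [-5.0817 -4.7056 47.1359] tool turn 0.22 tool z row [ 0.0066  0.014  -0.9999]
```

```bash
python3 -m crank '[[[40,0,0,0,255],[0,0,0,0,255]]]' >/dev/null; python3 cv.py; python3 -m crank '[[[-45,0,0,0,255],[0,0,0,0,255]]]' >/dev/null; python3 cv.py;  python3 -m crank '[[[0,40,0,0,255],[0,0,0,0,255]]]' >/dev/null; python3 cv.py; python3 -m crank '[[[0,-40,0,0,255],[0,0,0,0,255]]]' >/dev/null; python3 cv.py
```

```text
t 20.1 cov org [ 0.4611 -0.3292  0.1545] yaw -23.93 tilt x,y deg [-2.6  1. ] w 0.030844053210511865 F [ 0.679  -0.4581 -1.4843]
need tool shift mm [-47.1811  -4.8798  46.0086] tool turn 0.22 tool z row [ 0.0097  0.0145 -0.9998]
t 20.35 cov org [ 0.5032 -0.3482  0.1551] yaw -23.97 tilt x,y deg [-2.52  0.99] w 0.030777268335701255 F [-1.2354  0.5751 -2.2466]
need tool shift mm [-0.9801 -4.5955 47.0376] tool turn 0.18 tool z row [ 0.0084  0.0144 -0.9999]
t 20.6 cov org [ 0.5207 -0.312   0.157 ] yaw -24.04 tilt x,y deg [-2.38  0.96] w 0.030823944222480554 F [ 0.6611 -0.3636 -2.5862]
need tool shift mm [  0.4927 -44.7668  48.3452] tool turn 0.11 tool z row [ 0.0059  0.014  -0.9999]
t 20.85 cov org [ 0.5049 -0.3499  0.1582] yaw -23.93 tilt x,y deg [-2.21  0.87] w 0.030659182900564717 F [ 1.0431 -0.5531 -1.5742]
need tool shift mm [ 1.5301 -3.7105 50.1417] tool turn 0.22 tool z row [ 0.003   0.0123 -0.9999]
```

```bash
python3 -m crank '[[[0,0,0,-10,255],[0,0,0,0,255]]]' >/dev/null; python3 cv.py; python3 -m crank '[[[0,0,0,10,255],[0,0,0,0,255]]]' >/dev/null; python3 cv.py;  python3 -m crank '[[[-60,0,0,0,255],[0,0,0,0,255]]]' >/dev/null; python3 cv.py; python3 -m crank '[[[20,0,0,0,255],[20,0,0,0,255],[20,0,0,0,255],[0,0,0,0,255]]]' >/dev/null; python3 cv.py
```

```text
t 21.1 cov org [ 0.5047 -0.3509  0.1595] yaw -13.85 tilt x,y deg [-1.98  0.87] w 0.030407548940601156 F [-0.6916  0.1914 -2.3118]
need tool shift mm [ 2.2822 -2.2916 51.4293] tool turn 10.3 tool z row [-0.001   0.0123 -0.9999]
t 21.35 cov org [ 0.5049 -0.3506  0.1603] yaw -24.32 tilt x,y deg [-2.05  0.86] w 0.03098534984409167 F [ 1.06    0.0966 -3.0079]
need tool shift mm [ 1.9779 -3.0593 52.2447] tool turn -0.17 tool z row [ 0.0002  0.0122 -0.9999]
t 21.6 cov org [ 0.5566 -0.3727  0.154 ] yaw -24.18 tilt x,y deg [-2.83  1.  ] w 0.030443612285422455 F [-0.8644  0.5179 -2.9951]
need tool shift mm [57.5533 -4.0282 46.784 ] tool turn -0.03 tool z row [ 0.0139  0.0147 -0.9998]
t 22.1 cov org [ 0.5005 -0.3469  0.1538] yaw -23.85 tilt x,y deg [-2.91  1.02] w 0.03121902825838794 F [ 0.9925 -0.444  -2.056 ]
need tool shift mm [-4.2046 -4.765  45.6859] tool turn 0.3 tool z row [ 0.0153  0.015  -0.9998]
```

```bash
python3 -m crank '[[[0,0,40,0,255],[0,0,0,0,255]]]' >/dev/null; python3 cv.py; python3 -m crank '[[[0,0,-20,0,255],[0,0,-20,0,255],[0,0,0,0,255]]]' >/dev/null; python3 cv.py;  python3 -m crank '[[[60,0,0,0,255],[0,0,0,0,255]]]' >/dev/null; python3 cv.py; python3 -m crank '[[[-20,0,0,0,255],[-20,0,0,0,255],[-20,0,0,0,255],[0,0,0,0,255]]]' >/dev/null; python3 cv.py
```

```text
t 22.35 cov org [ 0.5017 -0.3467  0.1151] yaw -23.77 tilt x,y deg [-2.66  0.99] w 0.031077055943863098 F [-1.2595  0.6705 -2.8122]
need tool shift mm [-2.6067 -4.7658  6.9942] tool turn 0.38 tool z row [ 0.0109  0.0144 -0.9998]
t 22.725 cov org [ 0.5051 -0.3491  0.1607] yaw -23.68 tilt x,y deg [-2.26  0.92] w 0.030729069940835893 F [ 0.3807  0.391  -2.1254]
need tool shift mm [ 1.3451 -4.5163 52.6907] tool turn 0.47 tool z row [ 0.0039  0.0132 -0.9999]
t 22.975 cov org [ 0.4467 -0.3227  0.1566] yaw -23.61 tilt x,y deg [-2.79  1.03] w 0.031043702264815332 F [ 0.6564 -0.267  -2.3818]
need tool shift mm [-63.0801  -5.4263  47.7365] tool turn 0.54 tool z row [ 0.0132  0.0152 -0.9998]
t 23.475 cov org [ 0.5046 -0.3482  0.1577] yaw -23.6 tilt x,y deg [-2.53  0.99] w 0.030991284322791635 F [-0.0508  0.9314 -2.9699]
need tool shift mm [ 0.3148 -5.213  49.6142] tool turn 0.55 tool z row [ 0.0086  0.0145 -0.9999]
```

```bash
python3 -m crank '[[[0,0,40,0,255],[0,0,0,0,255],[0,0,-20,0,255],[0,0,-20,0,255],[0,0,0,0,255],[0,0,38,0,255],[0,0,0,0,255],[0,0,-20,0,255],[0,0,-20,0,255],[0,0,0,0,255]]]' >/dev/null; python3 cv.py
```

```text
t 24.725 cov org [ 0.5057 -0.3497  0.1711] yaw -23.6 tilt x,y deg [-1.95  0.86] w 0.0305946982863556 F [ 0.2731 -0.0389 -2.3436]
need tool shift mm [ 2.5016 -4.2769 63.0203] tool turn 0.55 tool z row [-0.0015  0.0121 -0.9999]
```

```bash
for i in 1; do python3 -m crank '[[[0,0,50,0,255],[0,0,0,0,255]]]' >/dev/null; python3 cv.py|head -1; python3 -m crank '[[[0,0,-10,0,255],[0,0,-10,0,255],[0,0,-10,0,255],[0,0,-10,0,255],[0,0,-10,0,255],[0,0,0,0,255]]]' >/dev/null; python3 cv.py|head -1; python3 -m crank '[[[0,40,0,0,255],[0,0,0,0,255]]]' >/dev/null; python3 cv.py|head -1; python3 -m crank '[[[0,-40,0,0,255],[0,0,0,0,255]]]' >/dev/null; python3 cv.py|head -1; python3 -m crank '[[[0,0,0,-10,255],[0,0,0,-10,255],[0,0,0,0,255]]]' >/dev/null; python3 cv.py|head -1; python3 -m crank '[[[0,0,0,10,255],[0,0,0,10,255],[0,0,0,0,255]]]' >/dev/null; python3 cv.py; done
```

```text
t 24.975 cov org [ 0.5063 -0.3495  0.1215] yaw -23.6 tilt x,y deg [-1.84  0.83] w 0.03077801590824687 F [-0.7232  0.8398 -2.2713]
t 25.725 cov org [ 0.5091 -0.3523  0.183 ] yaw -23.61 tilt x,y deg [-1.14  0.69] w 0.03132719301181219 F [-0.1253  0.2123 -2.4528]
t 25.975 cov org [ 0.525  -0.3152  0.183 ] yaw -23.69 tilt x,y deg [-1.18  0.7 ] w 0.03054968019052645 F [ 0.3066 -1.1825 -2.3827]
t 26.225 cov org [ 0.5084 -0.3523  0.1817] yaw -23.58 tilt x,y deg [-1.27  0.66] w 0.030998170701951697 F [ 0.2502  0.5015 -2.1395]
t 26.6 cov org [ 0.5072 -0.3529  0.1802] yaw -3.17 tilt x,y deg [-1.29  0.47] w 0.030862511475701678 F [ 0.2343  0.1894 -2.0618]
t 26.975 cov org [ 0.507  -0.3519  0.1794] yaw -24.17 tilt x,y deg [-1.54  0.75] w 0.030804932102863936 F [-0.4949  0.4191 -3.5441]
need tool shift mm [ 5.0126 -2.8131 71.3049] tool turn -0.02 tool z row [-0.0087  0.0102 -0.9999]
```

```bash
python3 -m crank '[[[0,0,55,0,255],[0,0,0,0,255],[0,0,-10,0,255],[0,0,-10,0,255],[0,0,-10,0,255],[0,0,-10,0,255],[0,0,-10,0,255],[0,0,0,0,255]]]' >/dev/null; python3 cv.py
```

```text
t 27.975 cov org [ 0.5115 -0.3549  0.1875] yaw -23.96 tilt x,y deg [-0.56  0.56] w 0.03088332708829823 F [ 0.4573 -0.8222 -2.1374]
need tool shift mm [11.776  -1.7127 79.2112] tool turn 0.19 tool z row [-0.0259  0.0069 -0.9996]
```

```bash
python3 -m crank '[[[11,-2,55,0.2,255],[0,0,0,0,255]]]' >/dev/null; python3 cv.py; python3 -m crank '[[[0,0,-10,0,255],[0,0,-10,0,255],[0,0,-10,0,255],[0,0,0,0,255]]]' >/dev/null; python3 cv.py
```

```text
t 28.225 cov org [ 0.5    -0.351   0.1299] yaw -24.16 tilt x,y deg [-0.8   0.62] w 0.03145983682193962 F [-0.2173  0.2719 -2.9142]
need tool shift mm [-1.8031 -0.2152 21.8992] tool turn -0.01 tool z row [-0.0217  0.0079 -0.9997]
t 28.725 cov org [ 0.5062 -0.3555  0.1717] yaw -24.13 tilt x,y deg [0.27 0.42] w 0.03071961031772703 F [ 0.3343  0.2716 -2.6374]
need tool shift mm [ 7.7287  1.2153 63.4546] tool turn 0.02 tool z row [-0.0402  0.0044 -0.9992]
```

```bash
python3 -m crank '[[[2.5,0.4,20,0,255],[2.5,0.4,20,0,255],[2,0,10,0,255],[0,0,0,0,255]]]' >/dev/null; python3 cv.py
```

```text
t 29.225 cov org [ 0.5044 -0.354   0.124 ] yaw -24.12 tilt x,y deg [0.68 0.34] w 0.03093327702360813 F [-0.455  -0.7228 -2.2866]
need tool shift mm [ 3.6573  0.8724 15.8174] tool turn 0.03 tool z row [-0.0474  0.003  -0.9989]
```

```bash
python3 -m crank '[[[4,1,10,0,255],[0,0,0,0,255]]]' >/dev/null; python3 cv.py
```

```text
t 29.475 cov org [ 0.502  -0.3519  0.1143] yaw -24.12 tilt x,y deg [0.77 0.32] w 0.030603998214254857 F [-0.5787 -0.213  -2.5159]
need tool shift mm [ 0.2044 -0.0382  6.2526] tool turn 0.03 tool z row [-0.0491  0.0027 -0.9988]
```

```bash
python3 -m crank '[[[0,0,-55,0,255],[0,0,0,0,255]]]' >/dev/null; python3 cv.py;  python3 -m crank '[[[0,0,50,0,255],[0,0,0,0,255]]]' >/dev/null; python3 cv.py
```

```text
t 29.725 cov org [ 0.4998 -0.3512  0.1708] yaw -24.13 tilt x,y deg [0.82 0.31] w 0.030552907154959282 F [ 0.7184 -0.1444 -1.9955]
need tool shift mm [ 0.655   0.0503 62.8734] tool turn 0.02 tool z row [-0.0498  0.0025 -0.9988]
t 29.975 cov org [ 0.5024 -0.3522  0.1209] yaw -24.12 tilt x,y deg [0.92 0.29] w 0.031076258969747972 F [-1.2198  0.6068 -2.4201]
need tool shift mm [ 1.0238  0.0623 12.8785] tool turn 0.03 tool z row [-0.0516  0.0022 -0.9987]
```

```bash
python3 -m crank '[[[60,0,-4,0,255],[0,0,0,0,255]]]' >/dev/null; python3 cv.py;  python3 -m crank '[[[-56,0,0,0,255],[0,0,0,0,255]]]' >/dev/null; python3 cv.py
```

```text
t 30.225 cov org [ 0.4443 -0.3253  0.1194] yaw -24.1 tilt x,y deg [0.36 0.4 ] w 0.03073182242934517 F [ 0.5038  0.135  -2.6799]
need tool shift mm [-63.1175  -0.8638  14.003 ] tool turn 0.05 tool z row [-0.0419  0.0041 -0.9991]
t 30.475 cov org [ 0.4949 -0.348   0.123 ] yaw -24.16 tilt x,y deg [0.27 0.42] w 0.030775487594761036 F [-0.694   0.1588 -2.4043]
need tool shift mm [-7.5526 -0.7556 15.3592] tool turn -0.01 tool z row [-0.0403  0.0044 -0.9992]
```

```bash
python3 -m crank '[[[-7.5,-0.8,9,0,255],[0,0,0,0,255]]]' >/dev/null; python3 cv.py; python3 - <<'E'
from fit import *
w=cam("wrist"); save(w,"w13.pkl"); cv2.imwrite("pics/w13.png",w["img"])
E
```

```text
t 30.725 cov org [ 0.5027 -0.3526  0.1155] yaw -24.16 tilt x,y deg [0.37 0.39] w 0.030730841642740474 F [-0.5859  0.4842 -2.2349]
need tool shift mm [1.1461 0.2601 7.4812] tool turn -0.01 tool z row [-0.0421  0.004  -0.9991]
```

View pics/w13.png

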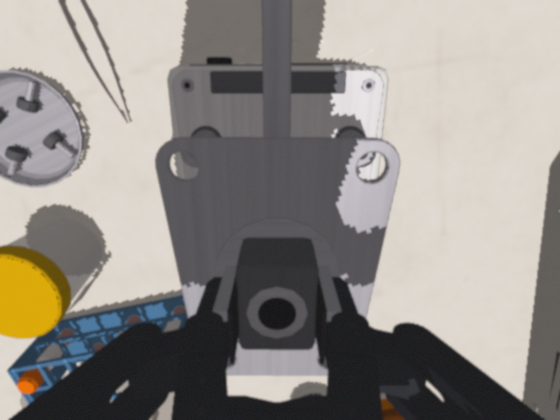

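The front holes sit at (184,165) and (371,166), exactly as at the grasp, so the cover hasn't slipped. The pillar tops show through them. I'll check level and height by depth.

```bash
cat > pl.py <<'E'
from fit import *
def plane(c,boxes):
    P=[]
    for u0,v0,u1,v1 in boxes:
        for v in range(v0,v1,3):
            for u in range(u0,u1,3):
                if c["depth"][v,u]>0: P.append(dep(c,u,v))
    P=np.array(P); A=np.c_[P[:,:2],np.ones(len(P))]
    s=np.linalg.lstsq(A,P[:,2],rcond=None)[0]; r=P[:,2]-A@s
    k=abs(r)<.003; s=np.linalg.lstsq(A[k],P[k,2],rcond=None)[0]
    return s,r[k].std(),k.sum()
def rep(c,pump_yaw=-24.15):
    yw=np.radians(pump_yaw);ex=np.array([np.cos(yw),np.sin(yw)]);ey=np.array([-ex[1],ex[0]])
    out=[]
    for n,b,x in (("plate",[(205,145,355,215),(190,195,215,270),(340,195,365,270)],(.5021,-.352)),("deck",[(180,95,255,120),(300,95,380,120)],(.44,-.325))):
        s,sd,k=plane(c,b); print(n,"tilt x,y deg",np.degrees([s[:2]@ex,s[:2]@ey]).round(2),"z@",s@[*x,1],sd,k)
E
python3 - <<'E'
from pl import *
c=load("w13.pkl"); rep(c)
c=load("w12.pkl");
s,sd,k=plane(c,[(205,145,355,215),(190,195,215,270),(340,195,365,270)]);print("w12 plate",np.degrees(s[:2]),s@[.42,-.12,1],sd)
s,sd,k=plane(c,[(20,20,150,200),(420,120,540,300)]);print("w12 table",np.degrees(s[:2]),s@[.42,-.12,1],sd)
E
```

```text
plate tilt x,y deg [0.42 0.43] z@ 0.12037102907633122 0.0005958054518008535 1641
deck tilt x,y deg [-0.02 -0.06] z@ 0.06590846799700774 0.0007148852592735141 463
w12 plate [-0.0285  0.0244] 0.0048711535787913365 0.0005929178373587766
w12 table [-0.0043 -0.0134] -0.00011742803183637761 0.000626934128043297
```

```bash
python3 -m crank '[[[1.2,0.3,7,0,255],[0,0,0,0,255]]]' >/dev/null; python3 cv.py
```

```text
t 31.025 cov org [ 0.5013 -0.3517  0.1093] yaw -24.18 tilt x,y deg [0.42 0.38] w 0.030840272620936044 F [ 0.7412 -0.2067 -2.4034]
need tool shift mm [-0.7836  0.0343  1.309 ] tool turn -0.03 tool z row [-0.0428  0.0038 -0.9991]
```

```bash
python3 -m crank '[[[-0.6,0,1.2,0,255],[0,0,0,0,255]]]' >/dev/null; python3 cv.py;python3 - <<'E'
from pl import *
w=cam("wrist"); save(w,"w14.pkl"); crop(w,150,110,405,200,3,"w14c.png"); rep(w)
t=cam("top"); save(t,"t3.pkl"); crop(t,280,150,390,250,7,"t3.png")
s=cam("side"); save(s,"s3.pkl"); crop(s,220,180,360,290,5,"s3.png")
E
python3 cv.py
```

```text
t 31.275 cov org [ 0.5017 -0.3519  0.1084] yaw -24.19 tilt x,y deg [0.43 0.38] w 0.031082601613948962 F [-0.352   0.5734 -2.6757]
need tool shift mm [-0.3823  0.0727  0.3933] tool turn -0.04 tool z row [-0.0431  0.0037 -0.9991]
plate tilt x,y deg [0.41 0.37] z@ 0.11319614680383157 0.0006078741405420707 1645
deck tilt x,y deg [-1.64 -0.02] z@ 0.06577044555258083 0.0008814959460962219 434
t 31.425 cov org [ 0.5019 -0.352   0.1086] yaw -24.18 tilt x,y deg [0.46 0.37] w 0.030972753643049564 F [ 1.19   -0.042  -1.9867]
need tool shift mm [-0.1392  0.0963  0.5618] tool turn -0.03 tool z row [-0.0435  0.0036 -0.999 ]
```

View pics/w14c.png

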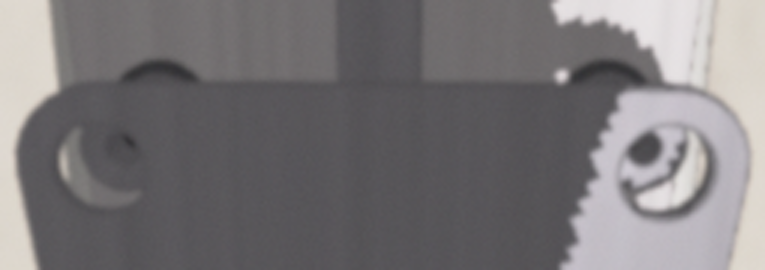

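View pics/t3.png

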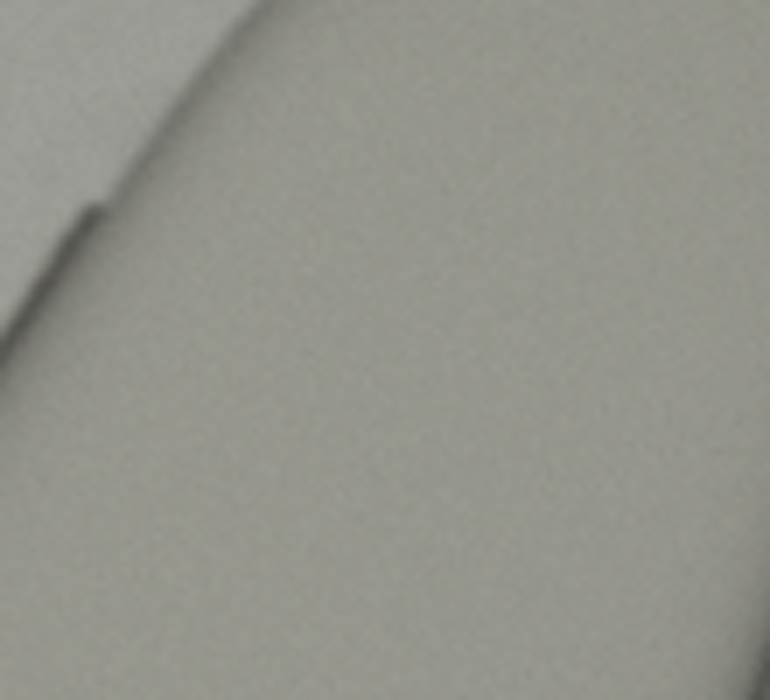

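View pics/s3.png

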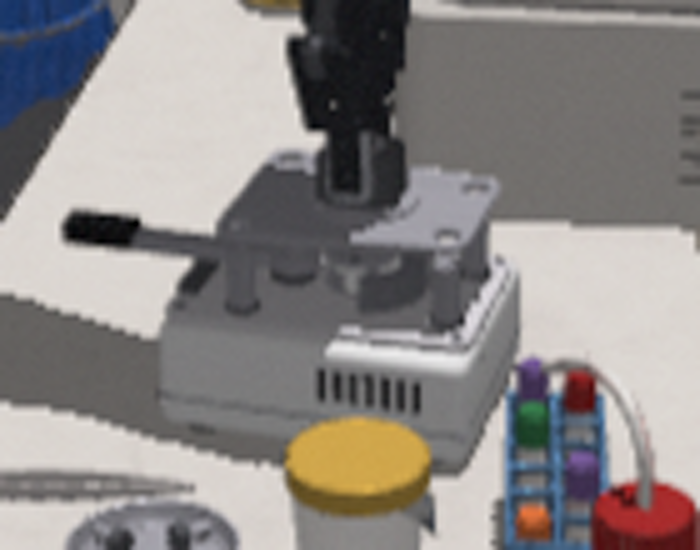

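```bash
python3 - <<'E'
from cv import *
c=load("w14.pkl")
yw=np.radians(-24.15);E=np.array([[np.cos(yw),-np.sin(yw)],[np.sin(yw),np.cos(yw)]])
g=lambda u,v,z:atz(c,150+(u+.5)/3-.5,110+(v+.5)/3-.5,z)
for n,pu,hu in (("FR",(122,145),(100,167)),("FL",(645,147),(663,169))):
    a=g(*pu,.098);b=g(*hu,.1134)
    print(n,"pillar",a,"hole",b,"diff in pump frame mm",E.T@(b-a)[:2]*1e3)
print("expected pillars",E@[-.040,-.040]+[.492,-.3475],E@[-.040,.040]+[.492,-.3475])
cov()
E
```

```text
FR pillar [ 0.439  -0.3677  0.098 ] hole [ 0.4388 -0.3672  0.1134] diff in pump frame mm [-0.3169  0.3691]
FL pillar [ 0.472  -0.2947  0.098 ] hole [ 0.4712 -0.2955  0.1134] diff in pump frame mm [-0.3352 -1.107 ]
expected pillars [ 0.4391 -0.3676] [ 0.4719 -0.2946]
t 31.425 cov org [ 0.5019 -0.352   0.1086] yaw -24.18 tilt x,y deg [0.46 0.37] w 0.030972753643049564 F [ 1.19   -0.042  -1.9867]
need tool shift mm [-0.1392  0.0963  0.5618] tool turn -0.03 tool z row [-0.0435  0.0036 -0.999 ]
```

```bash
python3 -c "
from workcell import bot
print(bot.job_done())"; python3 cv.py
```

```text
the job is handed in; nothing more can be done
None
the job is handed in; nothing more can be done
```

The lever is hung on the pivot pin and released. I handed the job in with the gripper holding the cover over the four pillars, at about 31 s of the 72 s allowed.

- **Lever:** The eye is fully down on the pin's shoulder; the top of the bar measures about 81 mm by depth, against an expected 72 + 9. The handle points to the front across the rest bar, and the last side picture shows it still there.
- **Cover height:** The underside is at about 108.5 mm, roughly 10.5 mm clear of the pillar tops.
- **Cover level:** The tilt is about 0.4° in both directions, by pose and by depth. The arm's tilt drifted to about 2.9° on the way. I had to work it back with extra moves before lowering the cover, and did not remove the last 0.4°.
- **Hole alignment:** Seen through the wrist camera, the front holes are within about 0.4 mm (right) and 1.2 mm (left) of their pillar holes. The rear holes were hidden, so their alignment follows from the cover's pose (origin within 0.3 mm, yaw within 0.1°) and was not seen directly.
- **One check that disagreed:** The last depth fit of the deck gave a tilt of 1.6°. I think the patch it used included the lever, because the same check from slightly higher gave about 0°. The plate reading agreed both times.
- **Contact and bystanders:** The last wrist force reading was about 2 N, so nothing pointed to the cover touching anything else. I planned no contact with the cup, bottle or forceps, but did not re-measure their positions at the end.

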